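Set up the folding tufting rest and lay a brush stock on it

ROBOT

A 6-joint arm with a two-finger parallel gripper is mounted at the origin on the work surface. World frame = base frame: x ahead of the robot, y to its left, z up, the work surface at z = 0. Lengths are in m, angles in rad, forces in N, time in s.
With the tool pointing down it reaches from about 0.4 to 0.825 m from the base axis. Payload 7 kg.
Tool frame: the origin (TCP) lies between the finger pads; the fingertips stand 8 mm ahead of it and the grasp point (between the pads) lies 11 mm behind it (arm.finger_overhang is the distance from the TCP to the fingertips, in m); z points along the fingers, y is the line along which they close (so a half turn about z gives the same grasp; the last joint's range is limited). The gripper opens to 88 mm and grips with 3 to 60 N. Pads are 19 mm wide; open, the fingers measure 130 mm over their backs; the gripper's body (78 mm by 193 mm) begins 47 mm behind the grasp point.
Start: joints at [1.562, 0.359, 0.012, 0, -1.224, -0.288], TCP at [0.197, 0.645, 0.235] pointing down, gripper open.
Joint ranges: [-3.07, 3.07], [-1.43, 2.12], [-1.02, 1.25], [-3.03, 1.67], [-3.05, -0], [-3.03, 3.03]. Speed limits (rad/s): [2.39, 2.39, 3.01, 3.14, 3.14, 3.14].

INTERFACE

Orientations are given as [roll, pitch, yaw] about the fixed x, y, z axes, in that order (R = Rz(yaw) Ry(pitch) Rx(roll)).
In Python, from station import arm gives the robot as it stands.
- The arm moves only by the tool move_arm, never from a script. Its argument "rows" is text: rows parted by semicolons, each of 7 numbers parted by spaces: the turn, a rotation vector about the tool's x, y, z in degrees, then the shift along the tool's x, y, z in m, then the finger opening in m, from 0 to 0.0876. A call has 1 to 8 rows; each row shifts and turns the commanded pose from where the row before left it, along the tool's axes as they then stand; what a row does not reach is not made up. A row lasts 1/8 s, in which the tool goes at most 62.5 mm and 10.7 degrees, less where a joint would pass 70% of its speed; a pose out of reach is approached as far as the arm can. A call is refused whole if a number of a shift passes 0.0625 or a number of a turn 10.7, either way. A call with a gripper value outside its range is refused whole. The fingers move at their own pace and stop on an object; "squeeze" is the grip in N (left out, the last holds). Time passes only in rows, so rows that do not move let the fingers close. It gives the time, the measured TCP pose, the force, the opening and the grip force at its end, in the units of the state.
- arm.get_state(): the state, without advancing time (a new reading comes with each control period).
- arm.grab_frame(name): name is "scene" or "top" or "wrist"; returns (picture, depth): 384x512x3 uint8, blue, green, red; 384x512 float32, m along the optical axis (not along the pixel's ray), 0 where there is no reading.
- arm.camera_model(name): a dict with "mtx" (3x3 intrinsics, pixels), "camera_from_world" (4x4, takes a point from world to camera coordinates); the wrist camera has in their place "mount" (4x4, takes a point from camera to tool coordinates, whose origin is the TCP and whose axes are the flange's). Camera axes: x right, y down, z forward; pixel columns grow to the right and rows downward; lengths in m; the calibration is good to about 2 mm. The wrist camera is an equidistant fisheye: a pixel r from the principal point sees the ray r / f radians off the axis. A picture is of the moment at which its call begins: read the wrist's pose just before it. camera_model takes no time and is no camera call.
- arm.job_done(): hands the job in; it is judged then, once.
The state is a dict: "t": time; "q": joint angles; "qd": joint speeds; "joint_efforts": joint torques, N m; "eef_pos": TCP position; "ee_rot": TCP orientation; "force": force on the tool from outside, world axes, zero at the start; "moment": the same for the moment, N m; "width": finger opening in m; "gripper_force": force on a finger pad.
Only numpy, scipy, OpenCV 4.12 (cv2) and the standard library are available. Lean on these libraries where they do the work, as an engineer would, in place of code of your own. Each camera call takes 0.05 s, during which the arm holds its last target. There are 200 camera calls.

TASK

Get the folding rest on the bench ready for filling a brush: push its hinged prop leg all the way out until it meets its stop. Then gently lay the long bored wooden brush stock across it, holes up, down between the cheeks of both steel saddles with an end sticking out past each saddle, leave the leg fully out, and do not disturb the other things on the bench.

Things in the scene. Friction and masses are not known exactly. Their poses are not given: they have to be found in the camera images.
- post_rest (a point): Seat of the fixed steel saddle on the folding rest, on the leg's vertical hinge axis, 110 mm above the bench. z up; x: the way the leg points when fully out. Saddle: 24 mm along x; cheeks across y, 58 mm apart inside, 6 mm thick, 18 mm above the seat. The rest's upright wooden board, fixed to the bench, stands at x -38 to -22 mm, y -100 to 40 mm, 107 mm high.
- rest_mid (a point): Point on the rest at seat height (110 mm above the bench), half-way between the two saddles when the leg is fully out: 60 mm along x from post_rest. Same axes. The stock's middle belongs above it.
- leg (a joint): Angle of the pale wooden prop leg, rad. 0: folded along the upright board, pointing along -y of post_rest; grows as the leg swings out (anticlockwise from above) to 1.571 at its stop, pointing along +x. Starts ajar at 0.2 to 0.65. The hinge is stiff: about 3 N at the toe moves it, and it stays where it is left.
- leg_rest (a point): Seat of the leg's own steel saddle, on the leg 120 mm from the hinge axis, 110 mm above the bench: 24 mm along the leg, cheeks 58 mm apart inside, 70 mm over all, cheek tops 128 mm above the bench. Between the saddles the leg is only 16 mm thick, its top 98 mm above the bench.
- leg_toe (a point): Middle of the top edge of the leg's free end (toe), 180 mm from the hinge axis, 98 mm above the bench. The toe is an upright plank 16 mm thick, 150 to 200 mm from the axis, 48 to 98 mm above the bench, reaching past the end of the upright board; push its face on the board's side to swing the leg out.
- stock_center (a point): Long brush stock to lay: pale wooden block 180 mm (its x) by 46 mm (y) by 34 mm high (z), rows of small dark holes on its upper face, lying flat on the bench; about 0.15 to 0.3 kg. Point at its centre, 17 mm above its underside. Either end may go either way.
- short_stock: a shorter bored wooden brush stock, 100 x 46 x 34 mm, same make as the long one; not needed; origin under its centre
- round_brush: round black brush 100 mm across, 34 mm high, with a wooden hub; origin under its centre
- dust_brush: long-handled hand brush lying on the bench; origin at its underside
- mallet: hammer lying on the bench; origin at its underside
- glue_can: steel can 70 mm across, 90 mm high; origin under its centre
- varnish_jar: amber glass jar 60 mm across, 85 mm high; origin under its centre
- pliers: pliers, about 145 mm long, lying on the bench; origin at the pivot, underside
- stock: The long brush stock again, origin at the centre of its underside; same axes as stock_center.
Not all that is in view belongs to the job. What is shaped like the stock but pink or turquoise is not meant.

How it is judged:
By the outcome, as a careful person would: the job done as asked, in the order asked, and still so for the second after the job is handed in, with the robot touching nothing.
It also fails if it takes over 64 s, if anything falls off the work surface, if the arm or the gripper's body presses on something with over 40 N, if the wrist force passes 120 N, or if a joint passes its speed limit or range.

## Working session

There is one attempt and no reset: what is moved stays moved. The work goes in short steps, Python scripts to look and compute and a tool call to move; the robot and the scene stay as the last step left them, time stands still between calls to the robot, and variables do not carry over. Pictures are saved under pics/ and viewed, at most 10 in all, crops included, and the job is handed in when it is done.

Besides the shell and the picture viewer there is one more tool, called after "Request:" as name(argument=value, ...), one argument or row to a line, values as JSON. move_arm: Moves the arm, as the interface text tells. Its arguments: {"type":"object","properties":{"rows":{"type":"string"},"squeeze":{"type":"number"}},"required":["rows"]}

```bash
mkdir -p pics; ls
cat > h.py <<'E'
import numpy as np,cv2
from station import arm
def grab(n,save=None):
    s=arm.get_state();im,d=arm.grab_frame(n)
    if save: cv2.imwrite('pics/'+save,im)
    np.savez('/tmp/'+n,im=im,d=d);return im,d,s
def world(n,d,u,v):
    m=arm.camera_model(n);K=np.array(m['mtx']);T=np.linalg.inv(np.array(m['camera_from_world']))
    z=d[int(v),int(u)];p=np.array([(u-K[0,2])/K[0,0]*z,(v-K[1,2])/K[1,1]*z,z,1]);return (T@p)[:3]
def cloud(n,d):
    m=arm.camera_model(n);K=np.array(m['mtx']);T=np.linalg.inv(np.array(m['camera_from_world']))
    v,u=np.mgrid[:d.shape[0],:d.shape[1]]
    p=np.stack([(u-K[0,2])/K[0,0]*d,(v-K[1,2])/K[1,1]*d,d,np.ones_like(d)],-1);return (p@T.T)[...,:3]
E
python3 - <<'E'
from h import *
a,d,s=grab('top','top0.png');b,_,_=grab('scene','scene0.png')
print(s); print(arm.camera_model('top'))
E
```

```text
pics
{'t': 0.0, 'q': array([ 1.56213310e+00,  3.59424775e-01,  1.10369532e-02, -3.72795368e-04,
       -1.22407967e+00, -2.88114663e-01]), 'qd': array([ 0.0002259 ,  0.00035019, -0.00038295,  0.00144914,  0.00025756,
       -0.00015739]), 'joint_efforts': array([-1.34668764e-03, -5.82711196e+01,  2.93064219e+01,  6.99761957e+00,
        7.26358965e-03, -1.56433121e-04]), 'eef_pos': array([0.19726558, 0.64502565, 0.23358455]), 'ee_rot': array([ 3.13989079e+00, -1.38902604e-04, -2.96904749e-01]), 'force': array([ 0.8358208 ,  0.68425728, -0.05105442]), 'moment': array([ 0.01683485, -0.0100362 , -0.01394022]), 'gripper_force': 0.0, 'width': 0.08753846391568613}
{'mtx': array([[419.45860503,   0.        , 250.57968108],
       [  0.        , 419.45860503, 187.99496537],
       [  0.        ,   0.        ,   1.        ]]), 'camera_from_world': array([[ 5.70094405e-04, -9.99786690e-01,  2.06457898e-02,
         5.50849365e-02],
       [-9.98511688e-01, -1.69504667e-03, -5.45118007e-02,
         5.29737672e-01],
       [ 5.45351684e-02, -2.05839855e-02, -9.98299662e-01,
         1.12329611e+00],
       [ 0.00000000e+00,  0.00000000e+00,  0.00000000e+00,
         1.00000000e+00]])}
```

View pics/top0.png

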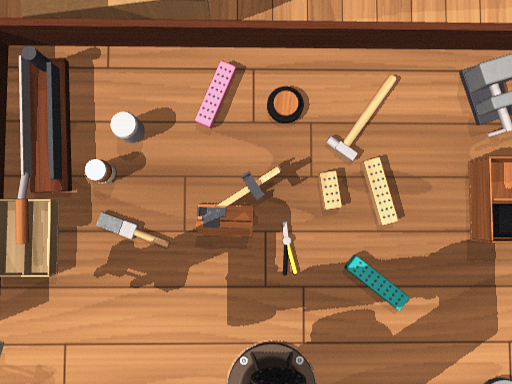

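View pics/scene0.png

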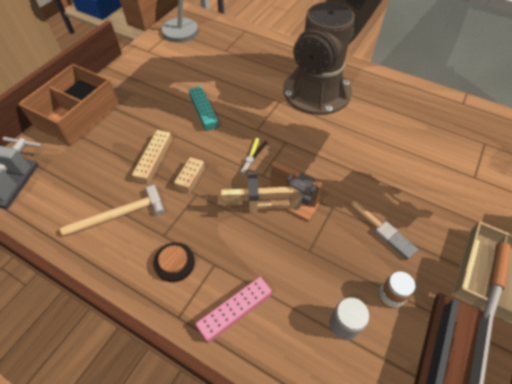

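Candidates: the long pale block at top (380,190), the short pale one at (331,190), pink at (215,94) and turquoise at (377,283). The long pale one fits (pale wood, about 180 mm, two rows of holes). I'll confirm it and look closely at the rest.

Run:
```python
from h import *
z=np.load('/tmp/top.npz');im,d=z['im'],z['d']
cv2.imwrite('pics/crop1.png',cv2.resize(im[140:260,190:410][:,:],None,fx=3.6,fy=3.6,interpolation=cv2.INTER_CUBIC)[:, :800])
P=cloud('top',d)
for (u0,u1,v0,v1) in [(355,405,150,230),(316,346,165,215)]:
    Q=P[v0:v1,u0:u1].reshape(-1,3);c=Q[(Q[:,2]>.025)&(Q[:,2]<.045)]
    r=cv2.minAreaRect((c[:,:2]*1000).astype(np.float32));print(r,np.median(c[:,2]),len(c))
print('bench z',np.median(P[240:260,180:220,2]))
Q=P[160:240,190:290].reshape(-1,3)
for lo,hi in [(.085,.103),(.103,.115),(.118,.14)]:
    c=Q[(Q[:,2]>lo)&(Q[:,2]<hi)];print(lo,len(c),np.round(c.mean(0),4),np.median(c[:,2]),cv2.minAreaRect((c[:,:2]*1000).astype(np.float32)))
H=np.zeros((120,220,3),np.uint8)
np.set_printoptions(linewidth=250)
print((P[164:240:3,190:286:3,2]*1000).astype(int))
```

```text
((536.8811645507812, -287.94635009765625), (209.2808837890625, 57.95281219482422), 19.85881996154785) 0.03280935173929056 1164
((526.4239501953125, -158.05441284179688), (99.69768524169922, 46.681697845458984), 8.772560119628906) 0.03294912441069742 643
bench z -0.00033891739626568107
0.085 417 [0.5214 0.0668 0.0972] 0.09724543595899204 ((475.3056335449219, 71.69517517089844), (92.46248626708984, 251.313232421875), 32.84370040893555)
0.103 871 [0.4704 0.1166 0.1086] 0.1086282166552639 ((464.01898193359375, 104.4299087524414), (113.91316223144531, 185.0258026123047), 34.19351577758789)
0.118 111 [0.498  0.108  0.1268] 0.1271292375250055 ((492.99462890625, 112.7152328491211), (69.47979736328125, 164.7628631591797), 33.7781982421875)
[[  -4    1    0    0   -1   -4   -5    1    0   -4    0   -3    2   -3    1    1    0    0    1   -1   -1   -2   -2    0    1   -1    3    0    1    0   -3   -2]
 [   3   -2    0   -4   -3   -1    0    0    0    0    0   -2    0   -4    2    0   -2   -1   -2    0    0    0    1    0    0    1    0    2    2   95    1    1]
 [   1   -1    0   -1    1    5  
[... 3179 characters left out ...]
2    0    0   -2   -4    4   -2   -1    1    9]
 [  -1    3    0   12    7   12   14   11    7    8   11    8   14   12   11   12   12   12   11   10   10   -4    0    3    0    0    0    2    0   -1    1   14]
 [   2   -3    2   15    5    8    9    9   12    9    9    9    9   12    8 1149    7    9    9   13   10    0    0    1   -2    1    0   -4   -1   -2   -2   11]
 [   1   -2   -1   -1   -4   -1   -3   -1    1    0    2    0    0    1    0    0    1    0   -4    1    0    1   -2    1   -3   -3   -3    0    0   -1    0    6]
 [   0   -1    0    0   -1    2   -1    0   -1    0   -4    0   -1   -4    0   -3    2    0   -3   -1    1    0    2    4    0    0   -3    2   -2   -2   -3   17]]
```

View pics/crop1.png

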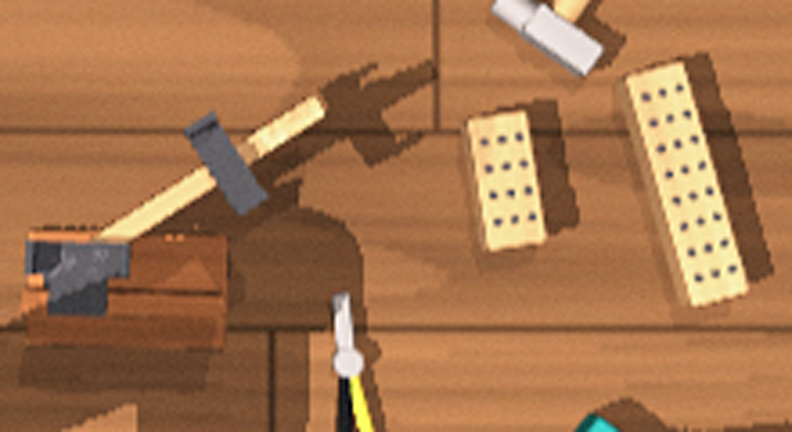

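The crop confirms it: the long bored stock is at crop (685,185), the shorter one at (507,180), and the leg is ajar with its toe at (315,110). Now I'll fit the poses.

```bash
cat >> h.py <<'E'
def rect(P,box,lo,hi,k=3):
    u0,u1,v0,v1=box;S=P[v0:v1,u0:u1];m=((S[...,2]>lo)&(S[...,2]<hi)).astype(np.uint8)
    m=cv2.morphologyEx(m,cv2.MORPH_OPEN,np.ones((k,k),np.uint8)) if k else m
    n,L,st,_=cv2.connectedComponentsWithStats(m);i=1+np.argmax(st[1:,4]);c=S[L==i] if k else S[m>0]
    return c,cv2.minAreaRect((c[:,:2]*1000).astype(np.float32))
E
python3 - <<'E'
from h import *
P=cloud('top',np.load('/tmp/top.npz')['d'])
def pca(c):
    w,V=np.linalg.eigh(np.cov(c[:,:2].T));return np.degrees(np.arctan2(V[1,1],V[0,1])),np.sqrt(w*12)
for n,b,lo,hi,k in [('long',(355,405,150,230),.026,.042,3),('short',(316,346,165,215),.026,.042,3),('fixcheeks',(192,232,203,222),.117,.135,0),('legcheeks',(240,268,170,202),.117,.135,0),
  ('legsad',(238,268,170,202),.104,.135,2),('toe',(263,284,160,186),.088,.102,2),('thinleg',(217,250,188,206),.088,.102,2),('boardR',(225,256,212,234),.100,.112,2)]:
    c,r=rect(P,b,lo,hi,k);print(n,len(c),np.round(c.mean(0)*1000,1),pca(c),r)
E
```

```text
long 1136 [ 523.  -292.2   32.7] (np.float64(-164.45488197459352), array([0.04607117, 0.17857592])) ((524.0196533203125, -292.55926513671875), (179.55653381347656, 47.44213104248047), 15.522826194763184)
short 632 [ 526.  -157.3   32.9] (np.float64(-171.30855203464372), array([0.04615425, 0.09954074])) ((526.3975219726562, -158.08203125), (99.67942810058594, 46.51192855834961), 8.950990676879883)
fixcheeks 59 [467.3 154.7 127. ] (np.float64(87.61198005410868), array([0.02446208, 0.11039883])) ((467.3912353515625, 154.11305236816406), (68.85989379882812, 22.023588180541992), 87.85843658447266)
legcheeks 52 [532.9  55.  126.6] (np.float64(-146.29122984543133), array([0.02452096, 0.11152457])) ((532.3130493164062, 53.65044403076172), (69.55165100097656, 23.82400894165039), 32.84355545043945)
legsad 279 [530.3  51.4 107.5] (np.float64(-147.22219672191906), array([0.0289658 , 0.07169138])) ((521.0941162109375, 68.05070495605469), (74.52490997314453, 79.71914672851562), 35.25302505493164)
toe 125 [559.7   5.   87.1] (np.float64(128.6889537798021), array([0.01696851, 0.06640529])) ((531.7376708984375, 32.86310577392578), (23.532262802124023, 156.26744079589844), 45.627532958984375)
thinleg 199 [502.5  95.2  82.8] (np.float64(120.97236059698142), array([0.0140304, 0.0811635])) ((500.8157043457031, 99.83048248291016), (14.964765548706055, 89.84469604492188), 33.34402084350586)
boardR 179 [432.6  85.7  95. ] (np.float64(88.75616728354153), array([0.02160931, 0.06868723])) ((444.5934753417969, 88.04159545898438), (72.99787902832031, 46.25422668457031), 89.60028076171875)
```

Request:
move_arm(
  rows="0 0 0 0.043 0.044 0 0;0 0 0 0.043 0.044 0 0;0 0 0 0.043 0.044 0 0;0 0 0 0.043 0.044 0 0;0 0 0 0.043 0.044 0 0;0 0 0 0.043 0.044 0 0;0 0 0 0.043 0.044 0 0;0 0 0 0.043 0.044 0 0",
  squeeze=10,
)

```text
t: 1.1
eef_pos: [0.4238, 0.2063, 0.2346]
ee_rot: [-3.141, -0.0, -0.296]
force: [1.7, 1.0, 0.1]
width: 0.013
gripper_force: 0.0
```

Request:
move_arm(
  rows="0 0 0 0.043 0.044 0 0;0 0 0 0.043 0.044 0 0;0 0 0 0.043 0.044 0 0;0 0 0 0.043 0.044 0 0;0 0 10 0 0 0 0;0 0 10 0 0 0 0;0 0 10 0 0 0 0;0 0 10 0 0 0 0",
)

```text
t: 2.1
eef_pos: [0.5362, -0.0106, 0.2341]
ee_rot: [3.141, 0.0, -1.001]
force: [0.0, -0.3, 0.4]
width: 0.0004
gripper_force: 0.0
```

Request:
move_arm(
  rows="0 0 10 0 0 0 0;0 0 10 0 0 0 0;0 0 10 0 0 0 0;0 0 10 0 0 0 0;0 0 10 0 0 0 0;0 0 10 0 0 0 0;0 0 10 0 0 0 0;0 0 10 0 0 0 0",
)

```text
t: 3.1
eef_pos: [0.5361, -0.0104, 0.2342]
ee_rot: [3.141, -0.001, -2.397]
force: [-0.0, -0.2, 0.7]
width: 0.0006
gripper_force: 0.0
```

Request:
move_arm(
  rows="0 0 10 0 0 0 0;0 0 0 0 0 0 0",
)

```text
t: 3.35
eef_pos: [0.5362, -0.0104, 0.2343]
ee_rot: [3.141, -0.001, -2.565]
force: [-0.3, -0.0, 0.1]
width: 0.0004
gripper_force: 0.0
```

Request:
move_arm(
  rows="0 0 0 0 0 0.052 0;0 0 0 0 0 0.052 0;0 0 0 0 0 0.052 0;0 0 0 0 0 0 0;0 0 0 -0.013 0 0 0;0 0 0 0 0 0 0;0 0 -4 -0.0125 -0.0008 0 0;0 0 -4 -0.0125 -0.0008 0 0",
)

```text
t: 4.35
eef_pos: [0.5693, 0.0099, 0.0805]
ee_rot: [-3.141, 0.002, -2.423]
force: [-2.6, -0.3, 2.1]
width: 0.0001
gripper_force: 1.3
```

Request:
move_arm(
  rows="0 0 -4 -0.0125 -0.0008 0 0;0 0 -4 -0.0125 -0.0008 0 0;0 0 -4 -0.0125 -0.0008 0 0;0 0 -4 -0.0125 -0.0008 0 0",
)

```text
t: 4.85
eef_pos: [0.6057, 0.0442, 0.0805]
ee_rot: [-3.141, 0.001, -2.144]
force: [-2.4, -1.2, 0.9]
width: 0.0006
gripper_force: 1.3
```

Request:
move_arm(
  rows="0 0 -4 -0.0125 -0.0008 0 0;0 0 -4 -0.0125 -0.0008 0 0;0 0 -4 -0.0125 -0.0008 0 0;0 0 -4 -0.0125 -0.0008 0 0;0 0 -4 -0.0125 -0.0008 0 0;0 0 -4 -0.0125 -0.0008 0 0;0 0 0 0 0 0 0",
)

```text
t: 5.72
eef_pos: [0.6396, 0.1117, 0.0803]
ee_rot: [-3.139, 0.002, -1.727]
force: [0.7, -0.4, 0.1]
width: 0.0002
gripper_force: 0.0
```

Run:
```python
from h import *
s=arm.get_state();p=s['eef_pos'][:2]-[.4674,.1541];a=np.degrees(s['ee_rot'][2])
for l in (a+90,):
  u=np.array([np.cos(np.radians(l)),np.sin(np.radians(l))]);n=np.array([u[1],-u[0]]);print(l,p@u,p@n)
  print('contact angle',np.degrees(np.arctan2(p[1],p[0])+np.arcsin(.0175/np.hypot(*p))))
print(s['force'])
```

```text
-8.946474848178212 0.17669969523768533 0.015150011355963227
contact angle -8.184021558405457
[ 0.69768054 -0.44037449  0.11739337]
```

Request:
move_arm(
  rows="0 0 -4 -0.0125 -0.0006 0 0;0 0 -2 -0.006 0 0 0;0 0 0 0 0 0 0",
)

```text
t: 6.1
eef_pos: [0.642, 0.1293, 0.0793]
ee_rot: [-3.14, 0.001, -1.624]
force: [-0.7, -0.0, -0.4]
width: 0.0005
gripper_force: 0.0
```

Request:
move_arm(
  rows="0 0 -1 -0.003 0 0 0;0 0 0 0 0 0 0",
)

```text
t: 6.35
eef_pos: [0.6419, 0.1305, 0.079]
ee_rot: [-3.142, -0.002, -1.606]
force: [1.1, -6.6, 2.7]
width: 0.0004
gripper_force: 3.3
```

Request:
move_arm(
  rows="0 0 0 -0.002 0 0 0;0 0 0 0 0 0 0",
)

```text
t: 6.6
eef_pos: [0.6419, 0.1306, 0.0789]
ee_rot: [3.141, -0.004, -1.607]
force: [2.5, -14.8, 2.6]
width: 0.0006
gripper_force: 7.0
```

Request:
move_arm(
  rows="0 0 0 -0.002 0 0 0;0 0 0 0 0 0 0",
)

```text
t: 6.85
eef_pos: [0.6418, 0.1308, 0.079]
ee_rot: [3.14, -0.006, -1.607]
force: [4.2, -21.1, 4.1]
width: 0.0005
gripper_force: 10.8
```

Request:
move_arm(
  rows="0 0 0 0.03 0 0 0;0 0 0 0 0 -0.05 0;0 0 0 0 0 -0.055 0.02;0 0 0 0 0 -0.055 0.08;0 0 0 0.0568 0.0147 0 0.08;0 0 0 0.0568 0.0147 0 0.08;0 0 0 0.0568 0.0147 0 0.08;0 0 0 0.0568 0.0147 0 0.08",
)

```text
t: 7.85
eef_pos: [0.5733, -0.1205, 0.2388]
ee_rot: [-3.141, 0.0, -1.606]
force: [1.3, 0.1, -0.2]
width: 0.0553
gripper_force: 0.0
```

Request:
move_arm(
  rows="0 0 0 0.0568 0.0147 0 0.08;0 0 0 0.0568 0.0147 0 0.08;0 0 0 0.0568 0.0147 0 0.08;0 0 10 0 0 0 0.08;0 0 10 0 0 0 0.08;0 0 10 0 0 0 0.08;0 0 10 0 0 0 0.08;0 0 10 0 0 0 0.08",
)

```text
t: 8.85
eef_pos: [0.524, -0.2877, 0.2385]
ee_rot: [3.141, 0.0, -2.485]
force: [-0.5, 0.6, -0.1]
width: 0.0798
gripper_force: 0.0
```

Request:
move_arm(
  rows="0 0 10 0 0 0 0.08;0 0 10 0 0 0 0.08;0 0 2.5 0 0 0 0.08;0 0 0 0 0 0 0.08",
)

```text
t: 9.35
eef_pos: [0.524, -0.2877, 0.2385]
ee_rot: [3.141, 0.0, -2.871]
force: [-0.4, -0.2, 0.0]
width: 0.0799
gripper_force: 0.0
```

Run:
```python
from h import *
_,d,s=grab('wrist','w1.png');a,d,s=grab('top','top1.png');P=cloud('top',d)
print(s['eef_pos'],np.degrees(s['ee_rot']),s['width'])
y=s['ee_rot'][2];R=np.array([[np.cos(y),np.sin(y)],[np.sin(y),-np.cos(y)]])
print('tool delta',np.linalg.solve(R,np.array([.5235,-.2925])-s['eef_pos'][:2]))
c,r=rect(P,(192,232,150,222),.117,.135,0);print(r)
for n,b in [('fix',(185,240,203,224)),('leg',(185,240,150,190))]:
  try:c,r=rect(P,b,.117,.135,0);print(n,len(c),r)
  except Exception as e:print(e)
cv2.imwrite('pics/c2.png',cv2.resize(np.hstack([a[120:260,170:300],]),None,fx=4,fy=4))
```

```text
[ 0.52404635 -0.28771358  0.23854217] [ 1.79988656e+02  9.61166408e-03 -1.64457125e+02] 0.08000529064898228
tool delta [ 0.00180893 -0.00446498]
((527.8603515625, 153.04405212402344), (70.1620864868164, 143.42742919921875), 88.28459167480469)
fix 60 ((467.37335205078125, 154.02926635742188), (68.67972564697266, 21.99268341064453), 87.84149932861328)
leg 50 ((587.2789916992188, 151.2499542236328), (69.90202331542969, 23.781171798706055), 87.55049133300781)
```

View pics/c2.png

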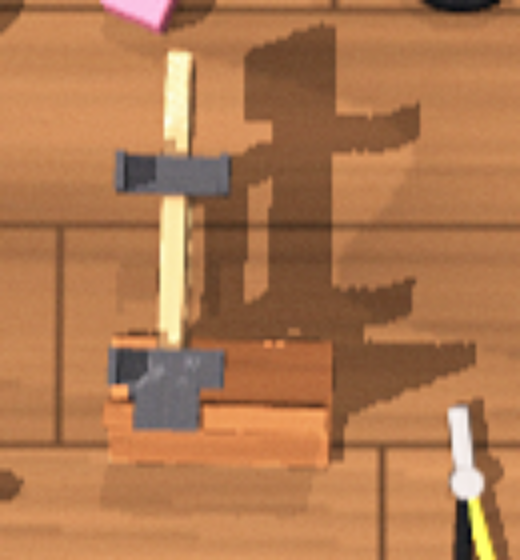

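View pics/w1.png

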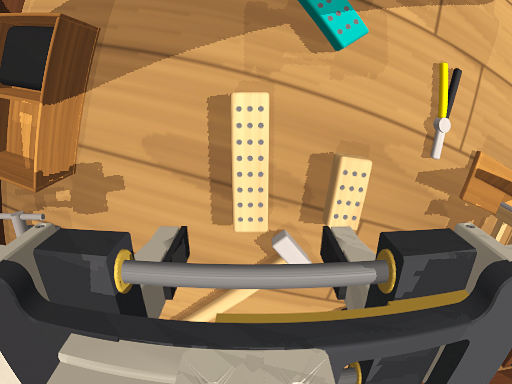

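The leg is straight out at its stop. The wrist view shows the stock upright at column 250, square to the tool. Next I'll descend and grasp it.

Request:
move_arm(
  rows="0 0 0 0.002 -0.0045 0.05 0.08;0 0 0 0 0 0.05 0.08;0 0 0 0 0 0.05 0.08;0 0 0 0 0 0.05 0.08;0 0 0 0 0 0.015 0.08;0 0 0 0 0 0.0095 0.08;0 0 0 0 0 0 0.08",
)

```text
t: 10.32
eef_pos: [0.5242, -0.2929, 0.015]
ee_rot: [-3.141, 0.001, -2.871]
force: [0.9, -0.8, 0.7]
width: 0.08
gripper_force: 0.0
```

Request:
move_arm(
  rows="0 0 0 0 0 0 0.03;0 0 0 0 0 0 0.03;0 0 0 0 0 0 0.03;0 0 0 0 0 0 0.03;0 0 0 0 0 0 0.03;0 0 0 0 0 0 0.03",
  squeeze=20,
)

```text
t: 11.08
eef_pos: [0.5236, -0.2928, 0.0144]
ee_rot: [-3.141, 0.0, -2.871]
force: [-1.0, 0.1, 5.0]
width: 0.0455
gripper_force: 20.0
```

Request:
move_arm(
  rows="0 0 0 0 0 -0.01 0.03;0 0 0 0 0 -0.03 0.03;0 0 0 0 0 -0.05 0.03;0 0 0 0 0 -0.05 0.03;0 0 0 0 0 -0.04 0.03;0 0 0 0 0 -0.02 0.03;0 0 0 -0.0051 0.0178 0 0.03;0 0 0 -0.0102 0.0357 0 0.03",
)

```text
t: 12.08
eef_pos: [0.5228, -0.2362, 0.2129]
ee_rot: [3.14, -0.001, -2.873]
force: [-0.0, 0.7, -3.8]
width: 0.046
gripper_force: 20.0
```

Request:
move_arm(
  rows="0 0 0 -0.0102 0.0357 0 0.03;0 0 0 -0.0102 0.0357 0 0.03;0 0 0 -0.0102 0.0357 0 0.03;0 0 0 -0.0102 0.0357 0 0.03;0 0 0 -0.0102 0.0357 0 0.03;0 0 0 -0.0102 0.0357 0 0.03;0 0 0 -0.0102 0.0357 0 0.03;0 0 0 -0.0102 0.0357 0 0.03",
)

```text
t: 13.08
eef_pos: [0.5246, 0.0616, 0.2127]
ee_rot: [3.141, -0.002, -2.871]
force: [0.8, 0.2, -2.3]
width: 0.0459
gripper_force: 20.0
```

Request:
move_arm(
  rows="0 0 0 -0.0102 0.0357 0 0.03;0 0 0 -0.0102 0.0357 0 0.03;0 0 0 -0.0051 0.0178 0 0.03;0 0 6 0 0 0 0.03;0 0 6 0 0 0 0.03;0 0 5.4 0 0 0 0.03;0 0 0 0 0 0 0.03;0 0 0 0 0 0 0.03",
)

```text
t: 14.08
eef_pos: [0.5265, 0.1526, 0.2137]
ee_rot: [-3.141, -0.001, 3.11]
force: [-0.1, 1.3, -2.4]
width: 0.0459
gripper_force: 20.0
```

Run:
```python
from h import *
s=arm.get_state();y=s['ee_rot'][2];R=np.array([[np.cos(y),np.sin(y)],[np.sin(y),-np.cos(y)]])
print(s['eef_pos'],np.degrees(s['ee_rot']),s['width'],s['force'],s['moment'])
print('tool delta',np.linalg.solve(R,np.array([.5273,.1526])-s['eef_pos'][:2]))
a,d,s=grab('scene','s2.png');cv2.imwrite('pics/s2c.png',cv2.resize(a[60:260,150:400],None,fx=3,fy=3))
_,d,s=grab('top');P=cloud('top',d)
for lo,hi in[(.19,.25)]:
  c,r=rect(P,(185,260,100,240),lo,hi,3);print(r,len(c))
```

```text
[0.52651381 0.15257349 0.21365482] [-1.79979154e+02 -4.31727176e-02  1.78201237e+02] 0.04585347482030066 [-0.13513938  1.27653856 -2.37620792] [ 0.06944975 -0.18127694  0.02929057]
tool delta [-7.84971797e-04  5.11702508e-05]
((463.01171875, 154.28672790527344), (52.39691925048828, 46.01346206665039), 0.11991752684116364) 471
```

View pics/s2c.png

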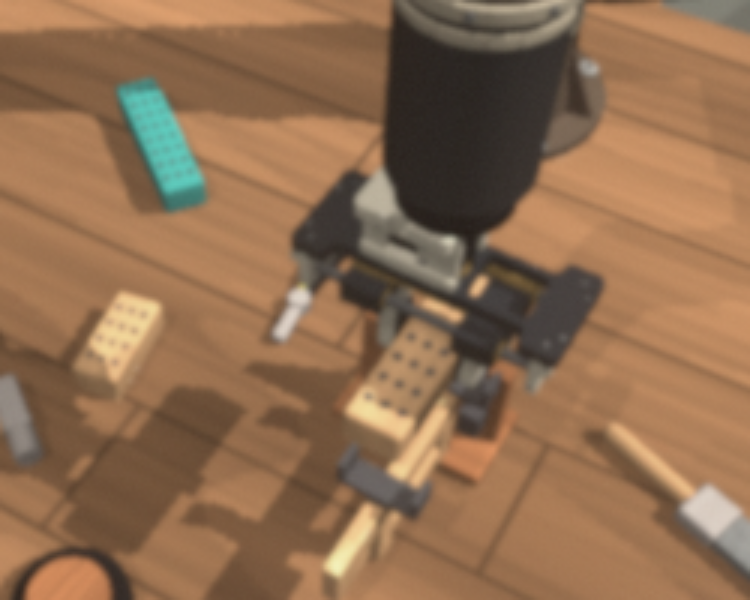

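The stock is square above the rest and clear of both saddles. Lowering it gently.

Request:
move_arm(
  rows="0 0 0 0 0 0.03 0.03;0 0 0 0 0 0.025 0.03;0 0 0 0 0 0.01 0.03;0 0 0 0 0 0.01 0.03;0 0 0 0 0 0.005 0.03;0 0 0 0 0 0.004 0.03;0 0 0 0 0 0 0.03;0 0 0 0 0 0 0.03",
)

```text
t: 15.18
eef_pos: [0.5272, 0.1528, 0.1305]
ee_rot: [3.141, 0.001, 3.108]
force: [-0.8, 0.0, -2.8]
width: 0.0458
gripper_force: 20.0
```

Request:
move_arm(
  rows="0 0 0 0 0 0.002 0.03;0 0 0 0 0 0.001 0.03;0 0 0 0 0 0 0.03",
)

```text
t: 15.55
eef_pos: [0.5269, 0.1527, 0.127]
ee_rot: [-3.142, -0.0, 3.108]
force: [0.3, 1.3, -2.9]
width: 0.0458
gripper_force: 20.0
```

Request:
move_arm(
  rows="0 0 0 0 0 0.001 0.03;0 0 0 0 0 0.001 0.03;0 0 0 0 0 0 0.03;0 0 0 0 0 0 0.03",
)

```text
t: 16.05
eef_pos: [0.5269, 0.1528, 0.1251]
ee_rot: [-3.142, -0.0, 3.108]
force: [0.0, -0.8, -1.8]
width: 0.0459
gripper_force: 20.0
```

Request:
move_arm(
  rows="0 0 0 0 0 0.001 0.03;0 0 0 0 0 0 0.03;0 0 0 0 0 0 0.03",
)

```text
t: 16.42
eef_pos: [0.5271, 0.1528, 0.1244]
ee_rot: [3.141, 0.0, 3.109]
force: [-2.0, 1.3, 3.1]
width: 0.0459
gripper_force: 20.0
```

Contact: force went from -2.5 to +3 N. Releasing slowly, then lifting.

Request:
move_arm(
  rows="0 0 0 0 0 0 0.05;0 0 0 0 0 0 0.055;0 0 0 0 0 0 0.06;0 0 0 0 0 0 0.07;0 0 0 0 0 0 0.07;0 0 0 0 0 -0.01 0.07;0 0 0 0 0 -0.03 0.07;0 0 0 0 0 -0.05 0.07",
  squeeze=5,
)

```text
t: 17.42
eef_pos: [0.5261, 0.1522, 0.2143]
ee_rot: [-3.14, -0.003, 3.108]
force: [1.3, 0.9, -0.2]
width: 0.0703
gripper_force: 0.0
```

Request:
move_arm(
  rows="0 0 0 0 0 -0.05 0.07;0 0 0 0.05 0 0 0.07;0 0 0 0.05 0.04 0 0.07;0 0 0 0 -0.06 0 0.07;0 0 0 0 -0.06 0 0.07;0 0 0 0 -0.06 0 0.07;0 0 0 0 -0.06 0 0.07;0 0 0 0 0 0 0.07",
)

```text
t: 18.42
eef_pos: [0.4208, -0.0482, 0.2649]
ee_rot: [3.142, 0.001, 3.103]
force: [-1.5, 0.5, 1.0]
width: 0.0702
gripper_force: 0.0
```

Run:
```python
from h import *
s=arm.get_state();print(s['eef_pos'],s['t'])
a,d,_=grab('top');b,_,_=grab('scene');P=cloud('top',d)
c,r=rect(P,(180,256,100,240),.136,.155,3);print(r,len(c),np.median(c[:,2]))
A=np.c_[c[:,:2],np.ones(len(c))];print(np.linalg.lstsq(A,c[:,2],rcond=None)[0])
for n,bx in [('leg',(185,240,120,190))]:
  c,r=rect(P,bx,.117,.135,0);print(n,len(c),r)
cv2.imwrite('pics/f.png',np.hstack([cv2.resize(a[100:250,170:300],(390,450)),cv2.resize(b[120:270,170:300],(390,450))]))
```

```text
[ 0.42079585 -0.04816573  0.26491269] 18.425
((527.8189697265625, 152.86685180664062), (46.074920654296875, 179.3904266357422), 88.10623168945312) 1422 0.14329803264774832
[-0.00257206  0.00498002  0.14385625]
leg 65 ((563.982177734375, 153.99159240722656), (68.17789459228516, 79.54633331298828), 83.05487060546875)
```

View pics/f.png

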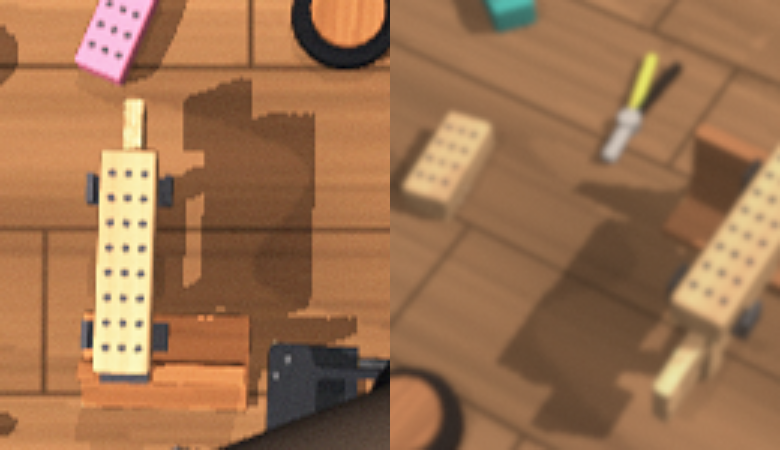

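The stock lies level with its top at 143–144 mm and its centre at (0.528, 0.153). It sits between both pairs of cheeks with an end sticking out past each saddle, holes up, and the leg is still fully out. Handing in.

```bash
python3 -c "
from station import arm
print(arm.job_done())"
```

```text
the job is handed in; nothing more can be done
None
```

The leg is out against its stop and the long stock lies level, holes up, in both saddles with an end past each; nothing else was touched, and the job was handed in at about 18.5 s.

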